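# Refit the burner cap and the knob of a washed gas hob and hold the knob in

### The arm

A 6-joint arm with a two-finger parallel gripper is mounted at the origin on a cart in front of the work surface, level with it; the furniture and walls round the work are solid. World frame = base frame: x ahead of the robot, y to its left, z up, the work surface at z = 0. Lengths are in m, angles in rad, forces in N, time in s.
With the tool pointing down it reaches from about 0.35 to 0.975 m from the base axis. Payload 4.9 kg.
Tool frame: the origin (TCP) lies midway between the tips of the shut fingers; the grasp point (between the pads) lies 19 mm behind it; z points along the fingers, y is the line along which they close (so a half turn about z gives the same grasp; the last joint's range is limited). The gripper opens to 85 mm and grips with 20 to 120 N. Pads are 22 mm wide; open, the fingers measure 114 mm over their backs; the gripper's body (76 mm by 85 mm) begins 54 mm behind the grasp point. The pads swing forward as they close: fully open they stand 13 mm farther back than shut.
Start: joints at [1.077, 0.053, 1.613, -0, 1.476, -0.119], TCP at [0.229, 0.582, 0.231] pointing down, gripper open.
Joint ranges: [-3.01, 3.01], [-1.01, 2.22], [0.06, 2.58], [-1.02, 4.17], [0.09, 2.62], [-3.14, 3.14]. Speed limits (rad/s): [2.57, 2.57, 3.14, 3.14, 3.14, 3.14].

### API

Orientations are given as a unit quaternion [w, x, y, z].
In Python, from plant import * gives the robot as it stands.
- The arm moves only by the tool jog_arm, never from a script. Its argument "targets" is a list of rows, each a list of 3 entries, a list of its own where there are three numbers: the shift along the tool's x, y, z in units of 25 mm (1.0 is 25 mm), then the turn, a rotation vector about the tool's x, y, z in units of 8 degrees (1.0 is 8 degrees), then the opening in per cent of the stroke, from 0 (shut) to 100 (fully open). A call has 1 to 8 rows; each row is the pose to reach, as a shift and turn from the pose commanded when the call began, along the tool's axes at that moment; what a row does not reach only later rows make up. A row lasts 1/8 s, in which the tool goes at most 62.5 mm and 10.7 degrees, less where a joint would pass 70% of its speed; a pose out of reach is approached as far as the arm can. A call with a gripper value outside its range is refused whole. The fingers move at their own pace and stop on an object; the grip force is fixed at half the most. Time passes only in rows, so rows that repeat a pose let the fingers close. It gives the time, the measured TCP pose, the force, the opening and the grip force at its end, in the units of the state.
- state(): the state, without advancing time (a new reading comes with each control period).
- grab_frame(name): name is "scene" or "top" or "wrist"; returns (picture, depth): 480x640x3 uint8, red, green, blue; 480x640 float32, m along the optical axis (not along the pixel's ray), 0 where there is no reading.
- camera_params(name): a dict with "fovy" (degrees; the focal length in pixels is half the picture's height over the tangent of half this angle, whatever the lens; pixels are square), "cx", "cy" (the principal point, pixels), "rvec" (rotation vector, rad) and "tvec" (3), from world to camera coordinates, as OpenCV has them; the wrist camera has in their place "hand_eye" (4x4, takes a point from camera to tool coordinates, whose origin is the TCP and whose axes are the flange's). Camera axes: x right, y down, z forward; pixel columns grow to the right and rows downward; lengths in m; the calibration is good to about 2 mm. A picture is of the moment at which its call begins: read the wrist's pose just before it. camera_params takes no time and is no camera call.
- job_done(): hands the job in; it is judged then, once.
The state is a dict: "time": time; "joint_pos": joint angles; "joint_vel": joint speeds; "joint_efforts": joint torques, N m; "tool_pos": TCP position; "tool_rot": TCP orientation; "contact_force": force on the tool from outside, world axes, zero at the start; "ft_torque": the same for the moment, N m; "gripper_width": opening from 0.0 (shut) to 1.0 (fully open); "grasp_force": force on a finger pad.
Only numpy, scipy, OpenCV 4.12 (cv2) and the standard library are available. Lean on these libraries where they do the work, as an engineer would, in place of code of your own. Each camera call takes 0.05 s, during which the arm holds its last target. There are 200 camera calls.

### The job

The small gas hob has been washed and its loose parts lie in the steel tray beside it. Lower the round burner cap (do not drop it) into the recess on top of the burner until it lies flat and fully down, and let go of it; then take the knob, turn it so that the flat in its bore meets the flat of the valve stem, push it fully onto the stem and press the stem in against its spring as you would to light the burner. Finish while still holding the knob pressed in like that, and leave the other things where they are.

Things in the scene. Friction and masses are not known exactly. Their poses are not given: they have to be found in the camera images.
- hob: Single-burner gas hob of bare steel, 200 mm deep (x) by 290 mm wide (y), deck 60 mm up, standing fast. Origin under its centre on the worktop, z up. Burner on its left half at (+5, +50) mm in this frame, valve stem on its right at (-30, -95) mm. A thin igniter pin 14 mm high stands 43 mm to the -x side of the burner's axis; all else on the deck is under 4 mm high.
- cap_seat (a point): Centre of the floor of the round recess in the top of the aluminium burner head, 79 mm above the worktop; axes as the hob's. The recess is 57 mm across and 5 mm deep; its rim is 6 mm wide (69 mm outside diameter) with its top 84 mm above the worktop.
- stem_top (a point): Centre of the top of the brass valve stem, 82 mm above the worktop (22 above the deck) when not pressed; moves with the stem. Stem upright, 13 mm diameter, top edge chamfered 0.8 mm, with a flat along its whole length 1 mm off its axis; this frame's +x points squarely out of the flat (= the hob's +x), z up. A dark raised dash on the deck, 35 mm from the axis, marks the flat's side. It cannot turn.
- valve_stem (a joint): How far the valve stem is pressed in, m: 0 released, 0.005 fully in at a hard stop. The spring pushes back with 3 N at first and 9 N fully in. With the knob fully on, its origin is 14 mm below the stem's top: 8 mm above the deck with the stem out, 3 mm with it fully in. A bezel 34 mm across and 2 mm high rings the stem's foot.
- burner_cap: Loose round burner cap of dark enamelled steel, 0.13 kg, 54 mm diameter, 17.5 mm high, right way up in the tray. Origin at the centre of its flat underside, z up. Its side is upright from 3 to 14 mm above the underside, chamfered below (48 mm across at the underside), domed above. Seated, its origin lies on cap_seat and it stands 12.5 mm above the rim.
- knob: Black plastic knob, 0.06 kg, upright in the tray. Origin: centre of its underside, on the bore axis, z up. Skirt 44 mm diameter, 18 mm high; on it a grip bar 40 (x) by 12 (y) mm, 18 to 38 mm above the underside. The bore opens downward: 14.2 mm diameter, 14 mm deep, blind, with a flat 1.6 mm off the axis on the +x side, where the skirt has a pointer nose and the bar's top a white line.
- drying_tray: Shallow steel tray, 301 (x) by 217 (y) mm, thin walls 27 mm high with a rolled rim, standing fast. Origin at its centre, 1 mm above the worktop; its floor is 1 mm above the origin. The cap and the knob stand on this floor some 11 to 17 cm apart along its length, either one at either end.
- thermometer: Bystander: white probe thermometer, 184 mm long, lying in the tray along the inside of its long +y wall (centre 80 mm from the tray's middle). Leave it.
- ink_pad: Bystander: closed dark-blue stamp pad tin, 56 by 70 by 13 mm, at the far right of the worktop beside the tray. Leave it.
- date_stamp: Bystander: turned wooden hand stamp standing upright, 24 mm across, 64 mm high, far right beside the tray. Leave it.

How it is judged:
By the outcome, as a careful person would: the job done as asked, in the order asked, and still so for the second after the job is handed in, while the arm keeps its last pose, push and grip.
It also fails if it takes over 58 s, if anything falls off the work surface, if the arm or the gripper's body presses on something with over 40 N, if the wrist force passes 120 N, or if a joint passes its speed limit or range.

## Working session

There is one attempt and no reset: what is moved stays moved. The work goes in short steps, Python scripts to look and compute and a tool call to move; the robot and the scene stay as the last step left them, time stands still between calls to the robot, and variables do not carry over. Pictures are saved under pics/ and viewed, at most 10 in all, crops included, and the job is handed in when it is done.

Besides the shell and the picture viewer there is one more tool, called as a command line: name --argument value ..., lists and objects as JSON in quotes. jog_arm: Moves the arm, as the interface text tells. Its arguments: {"type":"object","properties":{"targets":{"type":"array"}},"required":["targets"]}

```bash
mkdir -p pics; ls; cat > h.py <<'E'
from plant import *
import numpy as np, cv2
from scipy.spatial.transform import Rotation as R
def cam(name, st=None):
    p=camera_params(name); f=240/np.tan(np.radians(p["fovy"])/2)
    K=np.array([[f,0,p["cx"]],[0,f,p["cy"]],[0,0,1]])
    if "rvec" in p:
        Rm=cv2.Rodrigues(np.array(p["rvec"],float))[0]; t=np.array(p["tvec"],float)
        Rcw=Rm.T; o=-Rm.T@t
    else:
        H=np.array(p["hand_eye"]); q=st["tool_rot"]
        Rt=R.from_quat([q[1],q[2],q[3],q[0]]).as_matrix()
        Rcw=Rt@H[:3,:3]; o=Rt@H[:3,3]+np.array(st["tool_pos"])
    return K,Rcw,o
def ray(c,uv,z):
    K,Rm,o=c; uv=np.atleast_2d(uv).astype(float)
    d=(np.linalg.inv(K)@np.c_[uv,np.ones(len(uv))].T).T@Rm.T
    return o+d*((z-o[2])/d[:,2])[:,None]
def cloud(c,D):
    K,Rm,o=c; v,u=np.mgrid[:480,:640]
    P=np.stack([(u-K[0,2])/K[0,0]*D,(v-K[1,2])/K[1,1]*D,D],-1)
    return P@Rm.T+o
def proj(c,P):
    K,Rm,o=c; q=(np.atleast_2d(P)-o)@Rm@K.T; return q[:,:2]/q[:,2:]
def snap(name,tag):
    st=state(); im,D=grab_frame(name); c=cam(name,st)
    cv2.imwrite(f"pics/{tag}.png",im[:,:,::-1]); np.savez(f"/tmp/{tag}.npz",im=im,D=D,K=c[0],R=c[1],o=c[2])
    return im,D,c,st
def load(tag):
    z=np.load(f"/tmp/{tag}.npz"); return z["im"],z["D"],(z["K"],z["R"],z["o"])
E
python3 - <<'E'
from h import *
for n in ("top","scene","wrist"):
    im,D,c,st=snap(n,n+"0"); print(n,c[2],c[1][:,2],camera_params(n)["fovy"], {k:v for k,v in camera_params(n).items() if k not in("rvec","tvec","fovy")})
print(st)
a=np.hstack([cv2.imread("pics/top0.png"),cv2.imread("pics/scene0.png")])
E
```

```text
pics
top [ 0.3379811  -0.09138107  1.34099806] [ 0.14836355  0.00883406 -0.98889343] 49.26430793942153 {'cx': 318.4124077180947, 'cy': 234.772140525787}
scene [1.17631767 0.14212505 1.11884149] [-0.5263156  -0.17760209 -0.83153436] 52.0284197345652 {'cx': 316.12229635971426, 'cy': 239.10005882660462}
wrist [0.16803306 0.60544907 0.3730062 ] [ 0.24120594 -0.09689822 -0.96562437] 65.77497823241352 {'cx': 317.0647678745431, 'cy': 239.75348431892306, 'hand_eye': array([[-1.26953507e-03, -9.65570628e-01, -2.60137945e-01,
         6.52474803e-02],
       [ 9.99999155e-01, -1.29885487e-03, -5.91912130e-05,
         2.40298607e-04],
       [-2.80728140e-04, -2.60137800e-01,  9.65571461e-01,
        -1.42826884e-01],
       [ 0.00000000e+00,  0.00000000e+00,  0.00000000e+00,
         1.00000000e+00]])}
{'time': 0.1, 'joint_pos': array([ 1.07698943e+00,  5.32991382e-02,  1.61418100e+00, -1.37105867e-05,
        1.47599903e+00, -1.19005868e-01]), 'joint_vel': array([-0.00020867, -0.00128038, -0.0032892 ,  0.00012365, -0.0004077 ,
       -0.00012413]), 'joint_efforts': array([-7.68027519e-06, -3.94903529e+01, -3.71363211e+01, -9.50294861e-05,
        3.96339339e-03, -1.20664161e-06]), 'tool_pos': array([0.22853715, 0.58110107, 0.23016629]), 'tool_rot': array([-2.78012440e-04,  1.86304828e-01,  9.82491537e-01, -9.01381230e-04]), 'contact_force': array([-0.79704805, -0.1970897 ,  0.4254537 ]), 'ft_torque': array([ 0.01735517,  0.04085476, -0.00193235]), 'grasp_force': 0.0, 'gripper_width': 0.9988107141627193}
```

View pics/top0.png

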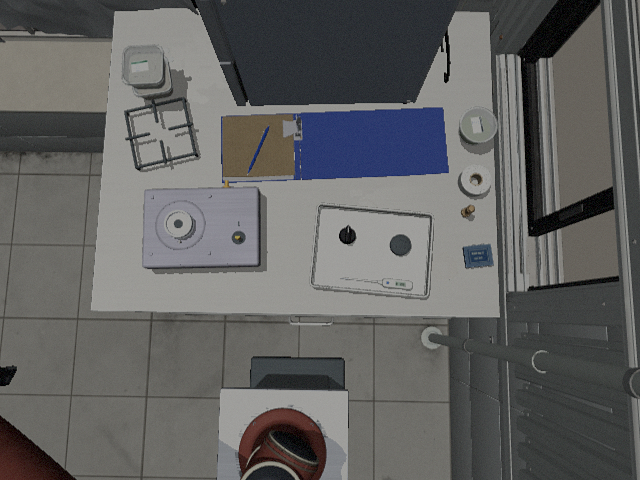

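The top view shows the hob at left, with the burner at about (178,223) and the stem at about (238,238). The tray is at right, with the knob at (348,235) and the cap at (401,245).

```bash
python3 - <<'E'
from h import *
im,D,c=load("top0")
for n,uv,z in (("burner",(178,223),.084),("stem",(238,238),.082),("knob",(348,235),.03),("cap",(401,245),.018),("fold",(330,100),0),("cabL",(240,100),0),("cabR",(415,100),0)):
    P=cloud(c,D)[uv[1],uv[0]]
    print(n,ray(c,uv,z)[0].round(3),P.round(3))
P=cloud(c,D)
m=(P[...,2]>.052)&(P[...,2]<.068)&(P[...,1]>0.0)&(D>0)&(P[...,0]<.9)
m=cv2.morphologyEx(m.astype(np.uint8),cv2.MORPH_OPEN,np.ones((5,5)))
ct=max(cv2.findContours(m,0,1)[0],key=cv2.contourArea)[:,0]
q=ray(c,ct,.06)[:,:2].astype(np.float32); r=cv2.minAreaRect(q); print("hob",r)
E
```

```text
burner [0.55  0.263 0.084] [0.551 0.265 0.078]
stem [0.516 0.115 0.082] [0.516 0.115 0.081]
knob [ 0.535 -0.155  0.03 ] [ 0.533 -0.154  0.042]
cap [ 0.513 -0.29   0.018] [ 0.513 -0.29   0.018]
fold [ 0.907 -0.104  0.   ] [ 0.887 -0.104  0.048]
cabL [0.903 0.138 0.   ] [0.878 0.128 0.06 ]
cabR [ 0.91  -0.333  0.   ] [ 0.895 -0.327  0.034]
hob ((0.5466979742050171, 0.21359744668006897), (0.19883573055267334, 0.2872750759124756), 2.2333216667175293)
```

View pics/scene0.png

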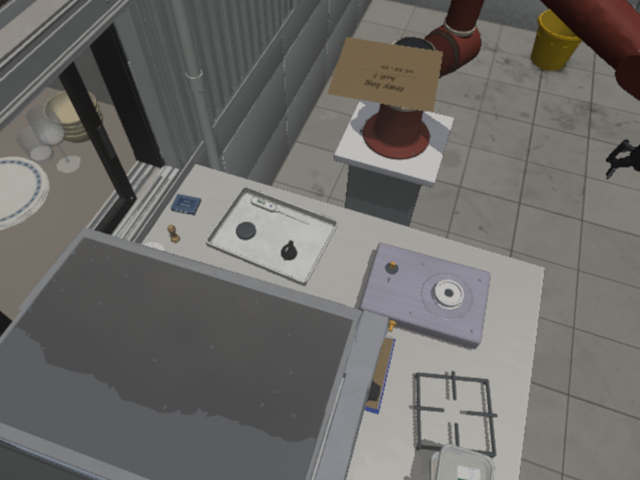

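The scene view confirms the layout and shows a cabinet overhanging behind the work. I'll move over the hob to measure it with the wrist camera.

jog_arm --targets '[[[-17, -10.1, -0.8], [0, 0, -2.7], 100], [[-17, -10.1, -0.8], [0, 0, -2.7], 100], [[-17, -10.1, -0.8], [0, 0, -2.7], 100], [[-17, -10.1, -0.8], [0, 0, -2.7], 100], [[-17, -10.1, -0.8], [0, 0, -2.7], 100], [[-17, -10.1, -0.8], [0, 0, -2.7], 100], [[-17, -10.1, -0.8], [0, 0, -2.7], 100], [[-17, -10.1, -0.8], [0, 0, -2.7], 100]]'

```text
time: 1.15
tool_pos: [0.5326, 0.1893, 0.2512]
tool_rot: [-0.0, -0.001, 1.0, 0.0]
contact_force: [1.2, 0.7, 0.7]
gripper_width: 1.001
grasp_force: 0.0
```

```bash
python3 - <<'E'
from h import *
im,D,c,st=snap("wrist","w1"); print(st["time"],st["tool_pos"],st["tool_rot"],abs(st["joint_vel"]).max())
im,D,c=load("top0"); P=cloud(c,D); 
for u,v in ((330,60),(240,95),(400,95),(230,40)): print(P[v,u].round(3))
E
```

```text
1.15 [0.53256597 0.18932251 0.25117777] [-4.58696046e-05 -1.05859930e-03  9.99999434e-01  9.65868905e-05] 0.8312812621237823
[ 0.89  -0.101  0.257]
[0.878 0.123 0.092]
[ 0.896 -0.284  0.063]
[0.882 0.103 0.353]
```

View pics/w1.png

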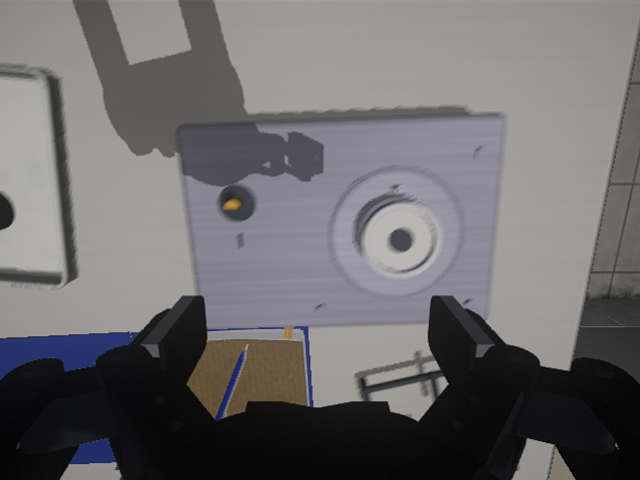

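The wrist view shows the stem at (233,204) with its dash at (240,241), on the +x side. The burner ring is at about (400,238). The arm was still moving, so I'll take another shot now that it has settled and measure from that.

```bash
cat > meas.py <<'E'
from h import *
def rect(c,D,zlo,zhi,z,k=5,lim=None):
    P=cloud(c,D); m=(P[...,2]>zlo)&(P[...,2]<zhi)&(D>0)
    if lim is not None: m&=(abs(P[...,0]-lim[0])<lim[2])&(abs(P[...,1]-lim[1])<lim[2])
    m=m.astype(np.uint8)
    m=cv2.morphologyEx(m,cv2.MORPH_OPEN,np.ones((k,k))) if k else m
    cs=cv2.findContours(m,0,1)[0]
    ct=max(cs,key=cv2.contourArea)[:,0]
    return ray(c,ct,z)[:,:2].astype(np.float32),ct
def circ(q):
    A=np.c_[2*q,np.ones(len(q))]; s=np.linalg.lstsq(A,(q**2).sum(1),rcond=None)[0]
    r=np.hypot(*(q-s[:2]).T); rr=np.sqrt(s[2]+s[0]**2+s[1]**2)
    return s[:2],rr,np.std(r-rr)
E
python3 - <<'E'
from meas import *
im,D,c,st=snap("wrist","w2"); print(abs(st["joint_vel"]).max(),st["tool_pos"])
im,D,c,st=snap("wrist","w2"); print(abs(st["joint_vel"]).max(),st["tool_pos"])
P=cloud(c,D)
for uv in ((300,280),(410,260),(432,238),(233,204)): print(uv,P[uv[1],uv[0]].round(4))
q,_=rect(c,D,.05,.068,.06,lim=(.547,.214,.17)); print("hob",cv2.minAreaRect(q))
q,ct=rect(c,D,.0815,.087,.084,3,(.55,.264,.05)); print("rim",circ(q),len(q),cv2.minEnclosingCircle(q)); cv2.imwrite('/tmp/a.png',im)
q,ct=rect(c,D,.072,.087,.082,0,(.518,.116,.03)); print("stem",circ(q),cv2.minEnclosingCircle(q),len(q),ct.mean(0))
h=cv2.cvtColor(im,cv2.COLOR_RGB2HSV); m=cv2.inRange(h,(8,110,90),(35,255,255)); m[:, 300:]=0;m[:150]=0;m[260:]=0
q=np.argwhere(m)[:,::-1]; print("gold",len(q),q.min(0),q.max(0),ray(c,q.mean(0),.082))
z=cv2.resize(im[170:260,200:290],(540,540),interpolation=2); z2=cv2.resize(im[160:310,330:480],(540,540)); 
E
```

```text
0.15029748673251972 [0.53650774 0.18347254 0.25142953]
0.08106616447023257 [0.53443293 0.18659975 0.25116907]
(300, 280) [0.5993 0.1696 0.0601]
(410, 260) [0.5732 0.2689 0.0796]
(432, 238) [0.5528 0.2866 0.0805]
(233, 204) [0.5217 0.115  0.0816]
hob ((0.5460787415504456, 0.21470633149147034), (0.1964336633682251, 0.28453725576400757), 2.0780303478240967)
rim (array([0.55021152, 0.26491445]), np.float64(0.03403067524124181), np.float64(0.00035885097530189553)) 226 ((0.5501478910446167, 0.26494190096855164), 0.034590430557727814)
stem (array([0.51822559, 0.12014375]), np.float64(0.005634076528651003), np.float64(0.0011347833002078457)) ((0.5169841051101685, 0.12344969809055328), 0.004816933535039425) 41 [238.73170732 199.95121951]
gold 114 [230 196] [245 204] [[0.51867261 0.11917993 0.082     ]]
```

jog_arm --targets '[[[0.4, -2.5, 0.5], [0, 0, 0], 100], [[0.4, -5, 1.2], [0, 0, 0], 100], [[0.4, -7.5, 1.2], [0, 0, 0], 100], [[0.4, -10, 1.2], [0, 0, 0], 100], [[0.4, -12.5, 1.2], [0, 0, 0], 100], [[0.4, -15, 1.2], [0, 0, 0], 100], [[0.4, -16.2, 1.2], [0, 0, 0], 100], [[0.4, -16.2, 1.2], [0, 0, 0], 100]]'

```text
time: 2.3
tool_pos: [0.5225, -0.2145, 0.2208]
tool_rot: [-0.0, -0.0, 1.0, 0.0]
contact_force: [-0.0, -0.5, 1.2]
gripper_width: 0.997
grasp_force: 0.0
```

jog_arm --targets '[[[0, 0, 0], [0, 0, 0], 100], [[0, 0, 0], [0, 0, 0], 100], [[0, 0, 0], [0, 0, 0], 100]]'

```text
time: 2.68
tool_pos: [0.5229, -0.2126, 0.2214]
tool_rot: [0.0, -0.002, 1.0, 0.0]
contact_force: [0.6, -0.6, 0.2]
gripper_width: 0.999
grasp_force: 0.0
```

```bash
python3 - <<'E'
from meas import *
im,D,c,st=snap("wrist","w3"); print(abs(st["joint_vel"]).max(),st["tool_pos"],st["tool_rot"],st["contact_force"])
P=cloud(c,D)
q,ct=rect(c,D,.008,.03,.016,5,(.513,-.29,.045)); print("cap",circ(q),cv2.minEnclosingCircle(q),ct.mean(0))
q,ct=rect(c,D,.01,.03,.02,3,(.535,-.155,.035)); print("skirt",circ(q),cv2.minAreaRect(q),ct.mean(0))
q,ct=rect(c,D,.033,.05,.04,3,(.535,-.155,.035)); print("bar",cv2.minAreaRect(q),ct.mean(0))
E
```

```text
0.008178073701269632 [ 0.52288037 -0.21264697  0.2213771 ] [ 7.40662074e-05 -2.01237406e-03  9.99997971e-01  4.34989441e-05] [ 0.60345165 -0.59889228  0.20326867]
cap (array([ 0.5152015, -0.287393 ]), np.float64(0.026905687769274815), np.float64(0.00048719009184594397)) ((0.5150161385536194, -0.2875479757785797), 0.027870547026395798) [237.30952381 202.16071429]
skirt (array([ 0.5356194 , -0.15430385]), np.float64(0.017928439960735877), np.float64(0.004834416206321474)) ((0.5353795886039734, -0.15426015853881836), (0.03982311487197876, 0.040975384414196014), 3.4880621433258057) [380.5625     223.02604167]
bar ((0.5370821356773376, -0.1534046083688736), (0.012738797813653946, 0.039277199655771255), 87.22965240478516) [382.9223301  230.77669903]
```

View pics/w3.png

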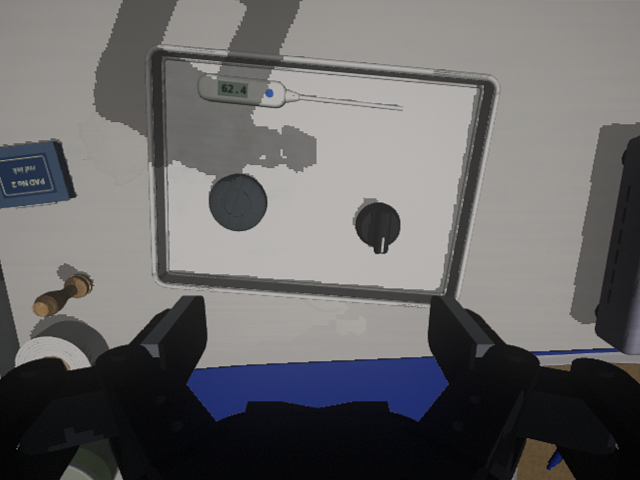

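The wrist view shows the cap at (237,202) and the knob at (380,225), with the knob's white line and pointer facing down the image (world +x). Their sizes match the spec (cap radius 26.9 mm, bar 39 x 12.7 mm). Next I'll go for the cap.

jog_arm --targets '[[[0.3, -2, 2], [0, 0, 0], 100], [[0.3, -3, 4], [0, 0, 0], 100], [[0.3, -3, 6], [0, 0, 0], 100], [[0.3, -3, 7.5], [0, 0, 0], 100], [[0.3, -3, 8.2], [0, 0, 0], 100], [[0.3, -3, 8.6], [0, 0, 0], 100], [[0.3, -3, 8.6], [0, 0, 0], 100], [[0.3, -3, 8.6], [0, 0, 0], 100]]'

```text
time: 3.72
tool_pos: [0.5166, -0.2896, 0.0082]
tool_rot: [0.001, -0.001, 1.0, -0.001]
contact_force: [0.0, -1.0, 0.2]
gripper_width: 0.999
grasp_force: 0.0
```

jog_arm --targets '[[[0, 0, 0], [0, 0, 0], 30], [[0, 0, 0], [0, 0, 0], 30], [[0, 0, 0], [0, 0, 0], 30], [[0, 0, 0], [0, 0, 0], 30], [[0, 0, 0], [0, 0, 0], 30], [[0, 0, 0], [0, 0, 0], 30]]'

```text
time: 4.47
tool_pos: [0.5162, -0.2895, 0.008]
tool_rot: [0.001, -0.001, 1.0, -0.001]
contact_force: [-1.9, 0.6, 5.7]
gripper_width: 0.591
grasp_force: 61.1
```

jog_arm --targets '[[[0, 0, -1], [0, 0, 0], 30], [[0, 0, -3], [0, 0, 0], 30], [[0, 1, -5.2], [0, 0, 0], 30], [[-0.4, 3, -7], [0, 0, 0], 30], [[-0.6, 5.4, -7], [0, 0, 0], 30], [[-0.8, 7.8, -7], [0, 0, 0], 30], [[-1, 10.2, -7], [0, 0, 0], 30], [[-1.2, 12.6, -7], [0, 0, 0], 30]]'

```text
time: 5.48
tool_pos: [0.5442, 0.0281, 0.1812]
tool_rot: [0.0, -0.001, 1.0, -0.0]
contact_force: [1.8, -0.6, -1.7]
gripper_width: 0.588
grasp_force: 63.0
```

jog_arm --targets '[[[-0.1, 2.4, 0], [0, 0, 0], 30], [[-0.2, 4.8, 0], [0, 0, 0], 30], [[-0.2, 7, 0], [0, 0, 0], 30], [[-0.2, 8.6, 0], [0, 0, 0], 30], [[-0.2, 9.6, 0], [0, 0, 0], 30], [[-0.2, 9.6, 0], [0, 0, 0], 30], [[-0.2, 9.6, 0], [0, 0, 0], 30], [[-0.2, 9.6, 0], [0, 0, 0], 30]]'

```text
time: 6.48
tool_pos: [0.5492, 0.2651, 0.1812]
tool_rot: [-0.0, -0.0, 1.0, -0.0]
contact_force: [0.0, 0.9, -0.6]
gripper_width: 0.589
grasp_force: 63.0
```

```bash
python3 - <<'E'
from meas import *
im,D,c,st=snap("wrist","w4"); print(st["time"],abs(st["joint_vel"]).max(),st["tool_pos"],st["tool_rot"],st["contact_force"],st["gripper_width"],st["grasp_force"])
q,ct=rect(c,D,.0815,.087,.084,3,(.55,.264,.05)); print("rim",circ(q),len(q))
q,_=rect(c,D,.05,.068,.06,lim=(.547,.214,.17)); print("hob",cv2.minAreaRect(q))
q,ct=rect(c,D,.072,.087,.082,0,(.518,.116,.03)); print("stem",circ(q),cv2.minEnclosingCircle(q),len(q),ct.mean(0))
E
```

```text
6.475 0.0029211004034906036 [0.54918556 0.26512602 0.18117748] [-1.01646309e-04 -4.47239578e-04  9.99999882e-01 -1.59721087e-04] [ 0.03750353  0.91997773 -0.58333788] 0.5886876082047532 63.01719618961215
rim (array([0.54968088, 0.26504842]), np.float64(0.0314258350964194), np.float64(0.0027250011941983305)) 323
hob ((0.5459403395652771, 0.21551960706710815), (0.19527295231819153, 0.2841297388076782), 2.0967514514923096)
stem (array([0.51851699, 0.12179927]), np.float64(0.006549631744933703), np.float64(0.0018468465852304649)) ((0.5204769372940063, 0.12192428112030029), 0.009150641039013863) 63 [ 97.77777778 193.9047619 ]
```

View pics/w4.png

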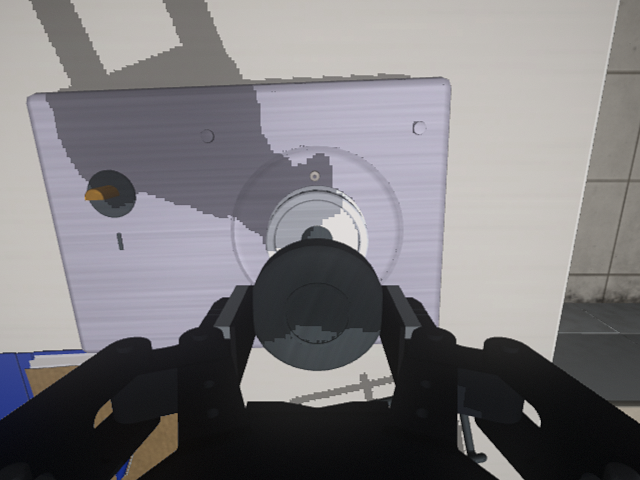

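The wrist view shows the cap held level at (317,305) and the burner ring behind it, centred near (317,237). Next I'll measure the cap against the ring in the same frame.

```bash
python3 - <<'E'
from meas import *
from scipy.optimize import least_squares
im,D,c=load("w4"); P=cloud(c,D)
q,ct=rect(c,D,.0815,.087,.084,3,(.55,.264,.05)); 
for lim in (.535,.55):
    s=q[(q[:,0]<lim)&(np.hypot(*(q-[.55,.265]).T)>.031)]
    f=least_squares(lambda p:np.hypot(*(s-p[:2]).T)-p[2],[.55,.265,.0345],loss="soft_l1",f_scale=.0005); g=least_squares(lambda p:np.hypot(*(s-p).T)-.0345,[.55,.265],loss="soft_l1",f_scale=.0005); print("rim",f.x,g.x,len(s))
m=(D>0)&(D<.22)&(P[...,2]>.17)&(P[...,2]<.2); m[:,:256]=0;m[:,378:]=0
v,u=np.nonzero(m); print("cap z",np.percentile(P[m][:,2],[5,50,95]),u.min(),u.max(),v.min(),v.max())
h=m.astype(np.uint8); ct=max(cv2.findContours(h,0,1)[0],key=cv2.contourArea)[:,0]
s=ct[(ct[:,0]>262)&(ct[:,0]<372)]; q=ray(c,s,.188)[:,:2]
print(circ(q))
up=q[q[:,0]<np.median(q[:,0])]; print(circ(up))
E
```

```text
rim [0.54988964 0.26510912 0.03377481] [0.55073896 0.2651046 ] 100
rim [0.55013671 0.26506759 0.03398126] [0.55078928 0.26507335] 144
cap z [0.18876377 0.19282214 0.19410426] 256 377 238 370
(array([0.54865813, 0.26534392]), np.float64(0.028264975025373094), np.float64(0.0003421929950671964))
(array([0.54509557, 0.26529341]), np.float64(0.025124515660644352), np.float64(9.469361815320191e-05))
```

jog_arm --targets '[[[-0.09, 0, 1], [0, 0, 0], 30], [[-0.09, 0, 2], [0, 0, 0], 30], [[-0.09, 0, 2.8], [0, 0, 0], 30], [[-0.09, 0, 3.3], [0, 0, 0], 30], [[-0.09, 0, 3.5], [0, 0, 0], 30], [[-0.09, 0, 3.5], [0, 0, 0], 30], [[-0.09, 0, 3.5], [0, 0, 0], 30]]'

```text
time: 7.4
tool_pos: [0.5521, 0.2665, 0.0949]
tool_rot: [0.001, -0.001, 1.0, 0.0]
contact_force: [0.5, -0.8, -0.7]
gripper_width: 0.592
grasp_force: 63.0
```

jog_arm --targets '[[[0, 0, 0.08], [0, 0, 0], 30], [[0, 0, 0.16], [0, 0, 0], 30], [[0, 0, 0.16], [0, 0, 0], 30]]'

```text
time: 7.78
tool_pos: [0.5512, 0.2661, 0.0896]
tool_rot: [-0.0, -0.001, 1.0, -0.0]
contact_force: [-0.5, 0.7, -0.9]
gripper_width: 0.59
grasp_force: 63.0
```

jog_arm --targets '[[[0, 0, 0.06], [0, 0, 0], 30], [[0, 0, 0.12], [0, 0, 0], 30], [[0, 0, 0.12], [0, 0, 0], 30]]'

```text
time: 8.15
tool_pos: [0.5512, 0.2661, 0.0865]
tool_rot: [-0.0, -0.001, 1.0, -0.0]
contact_force: [-0.9, -0.4, -1.9]
gripper_width: 0.59
grasp_force: 63.0
```

jog_arm --targets '[[[0, 0, 0.04], [0, 0, 0], 30], [[0, 0, 0.04], [0, 0, 0], 30]]'

```text
time: 8.4
tool_pos: [0.5513, 0.2661, 0.0857]
tool_rot: [-0.0, -0.001, 1.0, -0.0]
contact_force: [0.6, -0.3, -1.8]
gripper_width: 0.585
grasp_force: 63.0
```

jog_arm --targets '[[[0, 0, 0.04], [0, 0, 0], 30], [[0, 0, 0.04], [0, 0, 0], 30]]'

```text
time: 8.65
tool_pos: [0.5514, 0.2661, 0.0847]
tool_rot: [-0.0, -0.001, 1.0, -0.0]
contact_force: [-0.3, -0.4, -1.8]
gripper_width: 0.587
grasp_force: 63.0
```

jog_arm --targets '[[[0, 0, 0.04], [0, 0, 0], 30], [[0, 0, 0.04], [0, 0, 0], 30]]'

```text
time: 8.9
tool_pos: [0.5515, 0.2662, 0.0846]
tool_rot: [0.0, -0.001, 1.0, -0.0]
contact_force: [-3.2, -1.6, 5.4]
gripper_width: 0.59
grasp_force: 63.7
```

jog_arm --targets '[[[0, 0, 0], [0, 0, 0], 75], [[0, 0, 0], [0, 0, 0], 90], [[0, 0, 0], [0, 0, 0], 100], [[0, 0, -0.8], [0, 0, 0], 100], [[0, 0, -2], [0, 0, 0], 100], [[0.3, -2, -4], [0, 0, 0], 100], [[0.3, -2.2, -6], [0, 0, 0], 100], [[0.3, -2.2, -6], [0, 0, 0], 100]]'

```text
time: 9.9
tool_pos: [0.5474, 0.2112, 0.2427]
tool_rot: [0.007, -0.0, 1.0, 0.002]
contact_force: [0.7, 0.0, -0.1]
gripper_width: 0.996
grasp_force: 0.0
```

jog_arm --targets '[[[0, 0, 0], [0, 0, 0], 100], [[0, 0, 0], [0, 0, 0], 100]]'

```text
time: 10.15
tool_pos: [0.5431, 0.2112, 0.2322]
tool_rot: [-0.001, -0.001, 1.0, -0.0]
contact_force: [0.4, 0.7, -0.7]
gripper_width: 0.998
grasp_force: 0.0
```

```bash
python3 - <<'E'
from meas import *
im,D,c,st=snap("wrist","w5"); print(st["time"],abs(st["joint_vel"]).max(),st["tool_pos"],st["tool_rot"])
P=cloud(c,D)
m=(abs(P[...,0]-.55)<.02)&(abs(P[...,1]-.265)<.02)&(P[...,2]>.085)
A=np.c_[P[m][:,:2]-[.55,.265],np.ones(m.sum())]; print("cap plane",np.linalg.lstsq(A,P[m][:,2],rcond=None)[0],P[m][:,2].max())
q,ct=rect(c,D,.089,.1,.093,3,(.55,.264,.05)); print("cap",circ(q))
q,ct=rect(c,D,.081,.1,.084,3,(.55,.264,.05)); print("rim",circ(q))
q,_=rect(c,D,.05,.068,.06,lim=(.547,.214,.17)); print("hob",cv2.minAreaRect(q))
q,ct=rect(c,D,.072,.087,.082,0,(.518,.116,.03)); print("stem",circ(q),cv2.minEnclosingCircle(q),len(q),ct.mean(0))
E
```

```text
10.15 0.009909623994618949 [0.54314461 0.21123621 0.23223446] [-1.33166288e-03 -1.32781057e-03  9.99998179e-01 -3.23470458e-04]
cap plane [-3.07122587  1.23034892  0.23930846] 0.3210778785995512
cap (array([0.55111298, 0.2662321 ]), np.float64(0.02684383573822842), np.float64(0.00028732808447729836))
rim (array([0.5502518 , 0.26495826]), np.float64(0.034050805639059496), np.float64(0.00030831621501139133))
hob ((0.5461410880088806, 0.21497386693954468), (0.1961841583251953, 0.2840142250061035), 2.0822181701660156)
stem (array([0.51838578, 0.12050539]), np.float64(0.005833355803170701), np.float64(0.0013563695319438575)) ((0.5195733308792114, 0.12041264772415161), 0.00781200872734189) 46 [202.47826087 192.76086957]
```

View pics/w5.png

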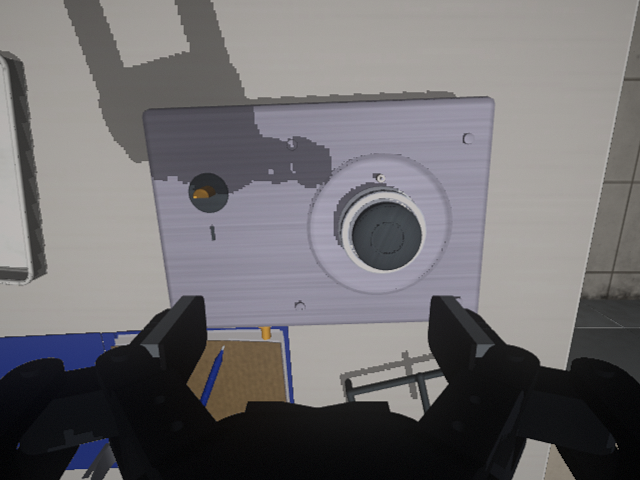

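The wrist view shows the cap inside the ring at (385,236), the bezel and stem at (208,193), and the dash at (212,233). Using this frame I'll check how flat the cap lies and fit the bezel for the stem axis.

```bash
python3 - <<'E'
from meas import *
from scipy.optimize import least_squares
im,D,c=load("w5"); P=cloud(c,D)
m=(np.hypot(P[...,0]-.5511,P[...,1]-.2662)<.019)&(P[...,2]>.085)&(P[...,2]<.11)
A=np.c_[P[m][:,:2]-[.5511,.2662],np.ones(m.sum())]; s=np.linalg.lstsq(A,P[m][:,2],rcond=None)[0]; print("cap plane deg",np.degrees(s[:2]),s[2],np.percentile(P[m][:,2],[2,50,99]))
m=(P[...,2]<.066)&(P[...,2]>.054)&(abs(P[...,0]-.58)<.02)&(abs(P[...,1]-.18)<.02);A=np.c_[P[m][:,:2]-[.55,.2],np.ones(m.sum())]; s=np.linalg.lstsq(A,P[m][:,2],rcond=None)[0];print("deck",np.degrees(s[:2]),P[m][:,2].mean())
for tag in ("w2","w4","w5"):
    im,D,c=load(tag)
    p0=proj(c,[.5195,.1195,.062])[0]; x,y=p0.astype(int)
    g=cv2.cvtColor(im,cv2.COLOR_RGB2HSV); w=35
    sub=g[max(0,y-w):y+w,x-w:x+w]; 
    dark=((sub[...,2]<85)|(sub[...,1]>110)).astype(np.uint8)
    dark=cv2.morphologyEx(dark,cv2.MORPH_OPEN,np.ones((5,5)))
    ct=max(cv2.findContours(dark,0,1)[0],key=cv2.contourArea)[:,0]+[x-w,y-w]
    q=ray(c,ct,.062)[:,:2]
    f=least_squares(lambda p:np.hypot(*(q-p[:2]).T)-p[2],[.52,.12,.017],loss="soft_l1",f_scale=.0005); print(tag,f.x,len(q),sub[...,2].min(),np.median(sub[...,2]))
    # dash
    dd=proj(c,[.5195+.035,.1195,.0615])[0]; print("dash px",dd)
    x,y=dd.astype(int); s=g[y-14:y+15,x-14:x+15,2].astype(int); mm=s<np.median(s)-35; vv,uu=np.nonzero(mm)
    if len(uu): print(" dash",ray(c,(uu.mean()+x-14,vv.mean()+y-14),.0615)[0],len(uu))
E
```

```text
cap plane deg [0.02359649 0.15263756] 0.09673274090371302 [0.09532421 0.09671898 0.09830233]
deck [0.14245377 0.09008464] 0.06011994999438607
w2 [0.5204469  0.11943386 0.01608541] 115 42 144.0
dash px [244.939752   235.45270127]
 dash [0.55545803 0.12046565 0.0615    ] 49
w4 [0.51966595 0.1197033  0.01596491] 184 44 108.0
dash px [118.2251156  239.53309273]
 dash [0.55564053 0.12058237 0.0615    ] 86
w5 [0.52036025 0.11936491 0.01651977] 125 39 91.0
dash px [211.61882296 231.27188565]
 dash [0.55568492 0.12026589 0.0615    ] 57
```

The cap is seated: it's flat to 0.15° and its top is at 96.7 mm. The stem axis is near (0.5204, 0.1193) and the hob yaw is about 2°. Now to the knob.

jog_arm --targets '[[[0.3, -2.5, 0], [0, 0, 0], 100], [[0.3, -5, 0], [0, 0, 0], 100], [[0.3, -7.5, 0.5], [0, 0, 0], 100], [[0.3, -10, 1.5], [0, 0, 0], 100], [[0.3, -12.4, 2.5], [0, 0, 0], 100], [[0.3, -14, 3], [0, 0, 0], 100], [[0.3, -14.6, 3], [0, 0, 0], 100], [[0.3, -14.6, 3], [0, 0, 0], 100]]'

```text
time: 11.2
tool_pos: [0.5372, -0.154, 0.1583]
tool_rot: [-0.0, -0.001, 1.0, 0.0]
contact_force: [-0.1, 0.1, -0.5]
gripper_width: 0.997
grasp_force: 0.0
```

jog_arm --targets '[[[0, 0, 0], [0, 0, 0], 100], [[0, 0, 0], [0, 0, 0], 100]]'

```text
time: 11.45
tool_pos: [0.5378, -0.1526, 0.1594]
tool_rot: [0.0, -0.002, 1.0, -0.0]
contact_force: [0.6, 0.3, 0.0]
gripper_width: 1.001
grasp_force: 0.0
```

```bash
python3 - <<'E'
from meas import *
im,D,c,st=snap("wrist","w6"); print(st["time"],abs(st["joint_vel"]).max(),st["tool_pos"],st["tool_rot"])
for k in (0,3):
  q,ct=rect(c,D,.035,.05,.04,k,(.535,-.155,.035)); print("bar",cv2.minAreaRect(q),ct.min(0),ct.max(0))
h=cv2.cvtColor(im,cv2.COLOR_RGB2HSV); x0,y0=ct.min(0); x1,y1=ct.max(0)
s=h[y0:y1+1,x0:x1+1]; w=(s[...,2]>120)&(s[...,1]<60)
mask=np.zeros(im.shape[:2],np.uint8); cv2.drawContours(mask,[ct[:,None]],-1,1,-1); w&=cv2.erode(mask,np.ones((3,3)))[y0:y1+1,x0:x1+1]>0
v,u=np.nonzero(w); print(len(u))
if len(u)>10:
  q=ray(c,np.c_[u+x0,v+y0],.04)[:,:2].astype(np.float32); l=cv2.fitLine(q,cv2.DIST_L2,0,.01,.01).ravel(); print("line",l,np.degrees(np.arctan2(l[1],l[0])),q.min(0),q.max(0))
q,ct=rect(c,D,.012,.03,.02,3,(.535,-.155,.035)); print("skirt",circ(q),cv2.minAreaRect(q))
E
```

```text
11.45 0.002726638035255566 [ 0.53776549 -0.15259014  0.15941295] [ 4.70789746e-04 -2.10225504e-03  9.99997676e-01 -8.04802951e-05]
bar ((0.5373795032501221, -0.15268145501613617), (0.01184998918324709, 0.0398048497736454), 87.22122192382812) [308 205] [326 258]
bar ((0.5371437668800354, -0.15266533195972443), (0.011840651743113995, 0.03933240845799446), 87.22126007080078) [308 205] [326 257]
46
line [ 0.9975485  -0.06997793  0.5491434  -0.15356304] -4.0127196 [ 0.5427979 -0.1547896] [ 0.5558388  -0.15258907]
skirt (array([ 0.53587249, -0.15255436]), np.float64(0.017206730252056577), np.float64(0.004659816281189851)) ((0.535732626914978, -0.15264786779880524), (0.040515363216400146, 0.038916848599910736), 87.18372344970703)
```

View pics/w6.png

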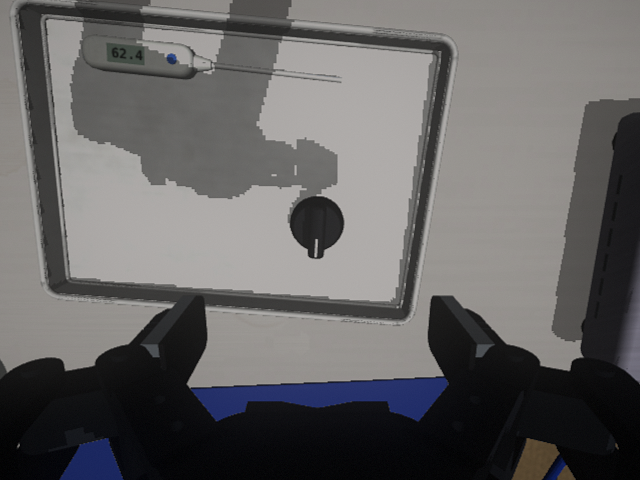

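The wrist view shows the knob directly below the tool at (317,224), with its white line at (316,247) towards +x, so the knob's yaw is about -2.8°. I'll turn +3° about tool z, go down and grip the bar.

jog_arm --targets '[[[0, 0, 1.5], [0, 0, 0.38], 100], [[0, 0, 3], [0, 0, 0.38], 100], [[0, 0, 4.3], [0, 0, 0.38], 80], [[0, 0, 5], [0, 0, 0.38], 60], [[0, 0, 5.3], [0, 0, 0.38], 50], [[0, 0, 5.45], [0, 0, 0.38], 50], [[0, 0, 5.45], [0, 0, 0.38], 50]]'

```text
time: 12.38
tool_pos: [0.538, -0.1541, 0.0235]
tool_rot: [0.001, 0.025, 1.0, -0.0]
contact_force: [0.1, -0.6, -0.3]
gripper_width: 0.504
grasp_force: 0.0
```

jog_arm --targets '[[[0, 0, 0], [0, 0, 0], 0], [[0, 0, 0], [0, 0, 0], 0], [[0, 0, 0], [0, 0, 0], 0], [[0, 0, 0], [0, 0, 0], 0], [[0, 0, 0], [0, 0, 0], 0]]'

```text
time: 13.0
tool_pos: [0.5381, -0.1542, 0.0236]
tool_rot: [0.001, 0.025, 1.0, -0.0]
contact_force: [-0.3, 0.4, 6.1]
gripper_width: 0.12
grasp_force: 62.1
```

jog_arm --targets '[[[0, 0, -1], [0, 0, 0], 0], [[0, 0, -2.5], [0, 0, 0], 0], [[0.2, 1, -4.5], [0, 0, -0.3], 0], [[0.5, 3.4, -4.5], [0, 0, -0.6], 0], [[0.8, 5.8, -4.5], [0, 0, -0.6], 0], [[1, 8.2, -4.5], [0, 0, -0.6], 0], [[1.2, 10, -4.5], [0, 0, -0.6], 0], [[1.2, 10.9, -4.5], [0, 0, -0.6], 0]]'

```text
time: 14.0
tool_pos: [0.52, 0.122, 0.1341]
tool_rot: [-0.001, -0.018, 1.0, 0.0]
contact_force: [-0.3, -0.6, -0.7]
gripper_width: 0.127
grasp_force: 61.4
```

jog_arm --targets '[[[0, 0, 0], [0, 0, 0], 0], [[0, 0, 0], [0, 0, 0], 0], [[0, 0, 0], [0, 0, 0], 0]]'

```text
time: 14.38
tool_pos: [0.5211, 0.1188, 0.1348]
tool_rot: [-0.0, -0.016, 1.0, -0.0]
contact_force: [0.2, -0.4, 0.2]
gripper_width: 0.124
grasp_force: 61.4
```

```bash
python3 - <<'E'
from meas import *
im,D,c,st=snap("wrist","w7"); print(st["time"],abs(st["joint_vel"]).max(),st["tool_pos"],st["tool_rot"],st["contact_force"],st["gripper_width"],st["grasp_force"])
P=cloud(c,D)
for u,v in ((317,300),(317,270),(317,330),(290,300)): print((u,v),P[v,u].round(4))
E
```

```text
14.375 0.002442516331702889 [0.52112936 0.11880601 0.13477949] [-2.44427400e-04 -1.57386647e-02  9.99876100e-01 -1.40973806e-04] [ 0.15971834 -0.37878208  0.17738949] 0.12391713539707855 61.40536665916443
(317, 300) [0.513  0.1185 0.1513]
(317, 270) [0.502  0.1182 0.1494]
(317, 330) [0.5244 0.1189 0.1528]
(290, 300) [0.5105 0.109  0.1574]
```

View pics/w7.png

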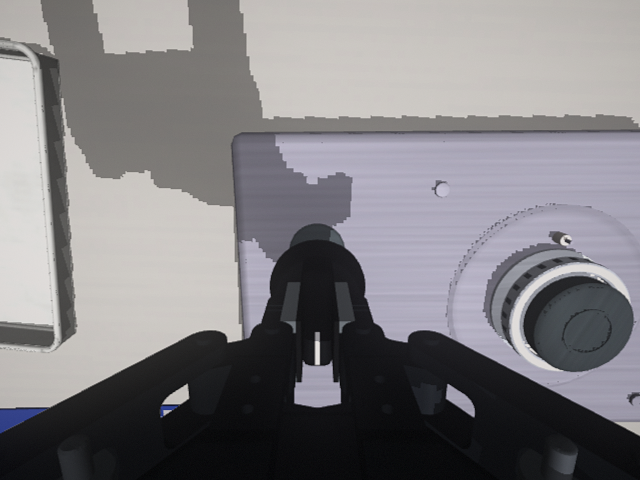

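The view shows the knob held with its bar and line at (318,348), and the bezel just showing behind it at (317,240). The depth on the bar top slopes, so I'll check whether the knob is tilted in the grip.

```bash
python3 - <<'E'
from meas import *
im,D,c=load("w7"); P=cloud(c,D)
print([ (v,P[v,317].round(4).tolist()) for v in range(228,372,6)])
for n,(u0,u1,v0,v1) in {"bar":(309,326,285,360),"skirtL":(280,295,262,285),"skirtR":(340,355,262,285),"skirt":(285,350,246,258)}.items():
    p=P[v0:v1,u0:u1].reshape(-1,3); p=p[(p[:,2]>.1)&(p[:,2]<.2)]
    m=np.median(p[:,2]); p=p[abs(p[:,2]-m)<.006]; s=np.linalg.lstsq(np.c_[p[:,:2]-p[:,:2].mean(0),np.ones(len(p))],p[:,2],rcond=None)[0]; print(n,np.degrees(np.arctan(s[:2])),s[2],p[:,0].min(),p[:,0].max())
im,D,c=load("w6"); P=cloud(c,D); print([ (v,P[v,317].round(4).tolist()) for v in range(196,262,5)])
E
```

```text
[(228, [0.5066, 0.1183, 0.0626]), (234, [0.5105, 0.1184, 0.0619]), (240, [0.4995, 0.1181, 0.1165]), (246, [0.5005, 0.1181, 0.1227]), (252, [0.5014, 0.1182, 0.1286]), (258, [0.5014, 0.1182, 0.1368]), (264, [0.5014, 0.1182, 0.1443]), (270, [0.502, 0.1182, 0.1494]), (276, [0.5039, 0.1182, 0.1506]), (282, [0.5059, 0.1183, 0.1512]), (288, [0.508, 0.1184, 0.1518]), (294, [0.5103, 0.1184, 0.1521]), (300, [0.513, 0.1185, 0.1513]), (306, [0.5151, 0.1186, 0.1519]), (312, [0.5174, 0.1187, 0.1521]), (318, [0.52, 0.1187, 0.1519]), (324, [0.5227, 0.1188, 0.1514]), (330, [0.5244, 0.1189, 0.1528]), (336, [0.5276, 0.119, 0.1516]), (342, [0.5295, 0.119, 0.1527]), (348, [0.5324, 0.1191, 0.1521]), (354, [0.5349, 0.1192, 0.1522]), (360, [0.5378, 0.1193, 0.1518]), (366, [0.6017, 0.1212, 0.0603])]
bar [0.04276473 0.41932959] 0.15185573130030597 0.5065084532010137 0.5382505117343963
skirtL [16.84331856 24.39271654] 0.131064273735763 0.5053103241380135 0.5151738304386329
skirtR [ 15.89114836 -20.8136383 ] 0.13123202455131164 0.5046415891691205 0.5145590930371549
skirt [-9.55210888  0.55286667] 0.12523039968138402 0.5000594348104851 0.5060179288885509
[(196, [0.5163, -0.1527, 0.0055]), (201, [0.5185, -0.1527, 0.0171]), (206, [0.5187, -0.1527, 0.0384]), (211, [0.5219, -0.1527, 0.0406]), (216, [0.5255, -0.1527, 0.041]), (221, [0.529, -0.1526, 0.0414]), (226, [0.5328, -0.1526, 0.0409]), (231, [0.5365, -0.1526, 0.0411]), (236, [0.5404, -0.1526, 0.0403]), (241, [0.544, -0.1526, 0.041]), (246, [0.5477, -0.1526, 0.0415]), (251, [0.5514, -0.1526, 0.0418]), (256, [0.5558, -0.1526, 0.04]), (261, [0.5728, -0.1525, 0.0006])]
```

```bash
python3 - <<'E'
from meas import *
from scipy.optimize import least_squares
im,D,c=load("w7"); g=cv2.GaussianBlur(cv2.cvtColor(im,cv2.COLOR_RGB2GRAY),(3,3),0).astype(float)
pts=[]
for u in range(300,335,2):
    col=g[212:236,u]; d=np.diff(col); k=int(np.argmin(d)); pts.append((u,212+k+.5))
q=ray(c,pts,.062)[:,:2]
f=least_squares(lambda p:np.hypot(*(q-p).T)-.017,[.52,.119],loss="soft_l1",f_scale=.0005); print("bezel->stem",f.x,np.std(np.hypot(*(q-f.x).T)))
print(np.round(pts,1)[::4].tolist())
# bar end & line
print([ (v,im[v,317].tolist(),round(float(D[v,317]),4)) for v in range(358,369)])
print("bar end", ray(c,[(317,363),(317,365)],.1508), "front", ray(c,[(317,268)],.1508))
E
```

```text
bezel->stem [0.52077337 0.11853335] 0.00017663428740489343
[[300.0, 228.5], [308.0, 224.5], [316.0, 223.5], [324.0, 223.5], [332.0, 227.5]]
[(358, [226, 222, 221], 0.1422), (359, [225, 222, 220], 0.1412), (360, [227, 223, 221], 0.1428), (361, [225, 222, 220], 0.1421), (362, [226, 223, 222], 0.1426), (363, [230, 226, 224], 0.1423), (364, [193, 190, 188], 0.1429), (365, [104, 102, 107], 0.2484), (366, [148, 145, 162], 0.2478), (367, [169, 166, 183], 0.2489), (368, [169, 165, 182], 0.249)]
bar end [[0.53971715 0.11932872 0.1508    ]
 [0.54060192 0.11935542 0.1508    ]] front [[0.50070682 0.11815167 0.1508    ]]
```

Bar centre (0.5205, 0.1187) and stem (0.5208, 0.1185) agree to within about 0.3 mm. Descending.

jog_arm --targets '[[[0, 0, 0.5], [0, 0, 0], 0], [[0, 0, 0.9], [0, 0, 0], 0], [[0, 0, 1.15], [0, 0, 0], 0], [[0, 0, 1.15], [0, 0, 0], 0], [[0, 0, 1.15], [0, 0, 0], 0]]'

```text
time: 15.05
tool_pos: [0.5214, 0.1199, 0.1065]
tool_rot: [0.0, -0.017, 1.0, -0.0]
contact_force: [-0.2, -0.2, 0.1]
gripper_width: 0.126
grasp_force: 61.4
```

jog_arm --targets '[[[0, 0, 0.06], [0, 0, 0], 0], [[0, 0, 0.12], [0, 0, 0], 0], [[0, 0, 0.12], [0, 0, 0], 0]]'

```text
time: 15.42
tool_pos: [0.5211, 0.1198, 0.1032]
tool_rot: [-0.0, -0.016, 1.0, -0.0]
contact_force: [0.7, -0.2, 0.3]
gripper_width: 0.122
grasp_force: 61.4
```

jog_arm --targets '[[[0, 0, 0.06], [0, 0, 0], 0], [[0, 0, 0.12], [0, 0, 0], 0], [[0, 0, 0.12], [0, 0, 0], 0]]'

```text
time: 15.8
tool_pos: [0.521, 0.1195, 0.1]
tool_rot: [-0.0, -0.016, 1.0, -0.0]
contact_force: [0.1, -1.8, -1.1]
gripper_width: 0.124
grasp_force: 61.4
```

No vertical force 3.6 mm below the stem top, so the bore is going on. Slight y contact, so I'll ease y back a little and continue.

jog_arm --targets '[[[0, -0.025, 0.08], [0, 0, 0], 0], [[0, -0.025, 0.16], [0, 0, 0], 0], [[0, -0.025, 0.24], [0, 0, 0], 0], [[0, -0.025, 0.24], [0, 0, 0], 0]]'

```text
time: 16.3
tool_pos: [0.521, 0.1192, 0.0939]
tool_rot: [-0.0, -0.016, 1.0, 0.0]
contact_force: [-0.3, -1.0, -1.1]
gripper_width: 0.12
grasp_force: 61.4
```

jog_arm --targets '[[[0, 0, 0.08], [0, 0, 0], 0], [[0, 0, 0.14], [0, 0, 0], 0], [[0, 0, 0.14], [0, 0, 0], 0]]'

```text
time: 16.68
tool_pos: [0.5211, 0.1192, 0.0906]
tool_rot: [-0.0, -0.016, 1.0, 0.0]
contact_force: [0.2, -0.8, -0.4]
gripper_width: 0.122
grasp_force: 61.4
```

Now at 90.6 mm; bore bottom is expected at about 89.6 mm and the hard stop at about 84.6 mm. Pressing on in steps.

jog_arm --targets '[[[0, 0, 0.06], [0, 0, 0], 0], [[0, 0, 0.12], [0, 0, 0], 0], [[0, 0, 0.12], [0, 0, 0], 0]]'

```text
time: 17.05
tool_pos: [0.5213, 0.1192, 0.0882]
tool_rot: [-0.0, -0.016, 1.0, -0.0]
contact_force: [-1.6, -1.5, 3.2]
gripper_width: 0.121
grasp_force: 61.8
```

jog_arm --targets '[[[0, 0, 0.05], [0, 0, 0], 0], [[0, 0, 0.1], [0, 0, 0], 0], [[0, 0, 0.1], [0, 0, 0], 0]]'

```text
time: 17.42
tool_pos: [0.5213, 0.1192, 0.0858]
tool_rot: [0.0, -0.016, 1.0, -0.0]
contact_force: [-3.6, -1.8, 5.6]
gripper_width: 0.123
grasp_force: 62.2
```

jog_arm --targets '[[[0, 0, 0.04], [0, 0, 0], 0], [[0, 0, 0.04], [0, 0, 0], 0], [[0, 0, 0.04], [0, 0, 0], 0]]'

```text
time: 17.8
tool_pos: [0.5213, 0.1192, 0.085]
tool_rot: [-0.0, -0.016, 1.0, -0.0]
contact_force: [-4.1, -2.0, 7.7]
gripper_width: 0.127
grasp_force: 62.3
```

jog_arm --targets '[[[0, 0, 0.04], [0, 0, 0], 0], [[0, 0, 0.04], [0, 0, 0], 0]]'

```text
time: 18.05
tool_pos: [0.5214, 0.1192, 0.0842]
tool_rot: [-0.0, -0.017, 1.0, -0.0]
contact_force: [-4.7, -2.2, 8.3]
gripper_width: 0.123
grasp_force: 62.4
```

jog_arm --targets '[[[0, 0, 0.03], [0, 0, 0], 0], [[0, 0, 0.03], [0, 0, 0], 0]]'

```text
time: 18.3
tool_pos: [0.5214, 0.1192, 0.084]
tool_rot: [-0.0, -0.017, 1.0, -0.0]
contact_force: [-6.2, -1.8, 10.4]
gripper_width: 0.119
grasp_force: 63.0
```

jog_arm --targets '[[[0.02, -0.01, 0.04], [0, 0, 0], 0], [[0.02, -0.01, 0.04], [0, 0, 0], 0]]'

```text
time: 18.55
tool_pos: [0.5214, 0.1191, 0.0839]
tool_rot: [0.0, -0.016, 1.0, 0.0]
contact_force: [-6.9, -2.4, 13.5]
gripper_width: 0.12
grasp_force: 63.5
```

jog_arm --targets '[[[0, 0, 0.04], [0, 0, 0], 0], [[0, 0, 0.04], [0, 0, 0], 0]]'

```text
time: 18.8
tool_pos: [0.5215, 0.1191, 0.0838]
tool_rot: [0.0, -0.017, 1.0, 0.0]
contact_force: [-8.4, -1.8, 18.2]
gripper_width: 0.126
grasp_force: 64.1
```

The hard stop is reached: force is up to 18 N with no further travel. Final check on bar height (expected about 101 mm) and on the cap, then I'll hand in.

```bash
python3 - <<'E'
from meas import *
im,D,c,st=snap("wrist","w8"); print(st["time"],st["tool_pos"],st["contact_force"],st["grasp_force"])
P=cloud(c,D); p=P[290:355,311:324].reshape(-1,3); print("bar top",np.median(p[:,2]))
m=(np.hypot(P[...,0]-.5511,P[...,1]-.2662)<.018)&(P[...,2]>.08)&(P[...,2]<.12); print("cap",m.sum(),np.median(P[m][:,2]) if m.any() else None)
q=st["tool_rot"]; print(np.degrees(2*q[1]))
im,D,c,st=snap("top","t8"); P=cloud(c,D); m=(np.hypot(P[...,0]-.5511,P[...,1]-.2662)<.018); print("cap top-cam",np.median(P[m][:,2]))
E
```

```text
18.8 [0.52153777 0.1191427  0.08380529] [-8.44177224 -1.78463406 18.17572015] 64.09235000610352
bar top 0.10098760472652846
cap 295 0.09661251606356192
-1.8933358259661157
cap top-cam 0.0971475692682292
```

View pics/w8.png

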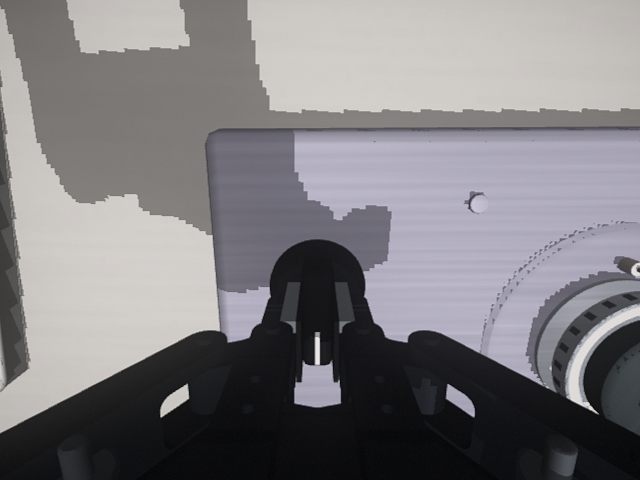

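The view shows the knob low on the deck at (317,285), gripped straight. Its bar top is at 101.0 mm, which is the fully pressed height, and the cap's top is still at 96.6 mm. Handing in.

```bash
python3 -c "
from plant import *
print(job_done())"
```

```text
the job is handed in; nothing more can be done
None
```

The burner cap lies flat and released in its recess, and the knob is fully on the stem, held pressed to the hard stop with about 18 N; I handed the job in at about 19 s of the 58 s.

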